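Roll the tube onto the tape line

TASK

On the cutting mat, two aluminium tubes lie either side of a strip of tape. With a fingertip, roll the longer tube sideways across the mat, without picking it up, until it rests centred on the tape line and straight along it, a bit of tape showing beyond each end; then take the hand away. Leave the short tube and everything else on the bench where it is.

Things in the scene. Friction and masses are not known exactly. Their poses are not given: they have to be found in the camera images.
- mat: green cutting mat, 380 x 500 mm, 3 mm thick, fixed to the bench, with a fine pale printed grid. Origin at the centre of its underside, z up; x is its short side, y its long side. Its upper face is 3 mm above the bench; its rolling resistance stops a rolling tube almost at once when let go.
- line: the target: one straight strip of off-white tape on the mat, 240 mm long, 8 mm wide, flat enough to roll over, fixed. Origin in the middle of the strip at the mat's upper face (3 mm above the bench); x runs along the strip, y across it, z up.
- long_tube: the tube to roll: aluminium, 30 mm diameter, 120 mm long, 60 to 130 g, lying on the mat 75 to 130 mm to either side of the tape, roughly parallel to it and level with its middle. Origin at its centre, on the axis (18 mm above the bench as it lies, its top at 33 mm); x along the tube; y and z turn as it rolls. Pressed lightly by a fingertip moving sideways, it rolls at half the fingertip's speed.
- short_tube: bystander: offcut of the same tube, 30 mm diameter, only 50 mm long, lying on the other side of the tape, 75 to 130 mm from it. Origin at its centre on its axis, x along it.
- disc: bystander: dark ring-shaped disc lying on the mat, 76 mm across, 34 mm hole, 6 mm thick, origin at the centre of its underside
- vial: bystander: small upright clear vial with brass cap on the mat, 25 mm diameter, 42 mm high, origin at the centre of its underside
- battery: bystander: dark block battery upright on the mat, 17.5 x 26.5 x 46 mm, origin at the centre of its underside
- tape_roll: bystander: small black roll of tape lying flat on the mat, 56 mm across, 20 mm high, origin at the centre of its underside
- dome: bystander: blue dome beside the mat, 92 mm across the foot, 88 mm high, origin at the centre of its underside
- glue: bystander: white glue bottle with red cap beside the mat, 44 mm diameter, 110 mm high, origin at the centre of its underside
- driver: bystander: screwdriver lying beside the mat, 160 mm long along its x, origin on its underside
Not all that is in view belongs to the job. Leave any brown or yellow look-alike of the long_tube alone.

How it is judged:
By the outcome, as a careful person would: the job done as asked, in the order asked, and still so for the second after the job is handed in, with the robot touching nothing.
It also fails if it takes over 54 s, if anything falls off the work surface, if the arm or the gripper's body presses on something with over 40 N, if the wrist force passes 120 N, or if a joint passes its speed limit or range.

ROBOT

A 6-joint arm with a two-finger parallel gripper is mounted at the origin on the work surface. World frame = base frame: x ahead of the robot, y to its left, z up, the work surface at z = 0. Lengths are in mm, angles in rad, forces in N, time in s.
With the tool pointing down it reaches from about 275 to 750 mm from the base axis. Payload 10.2 kg.
Tool frame: the origin (TCP) lies between the finger pads; the fingertips stand 22 mm ahead of it and the grasp point (between the pads) lies 3 mm ahead of it; z points along the fingers, y is the line along which they close (so a half turn about z gives the same grasp; the last joint's range is limited). The gripper opens to 85 mm and grips with 20 to 120 N. Pads are 22 mm wide; open, the fingers measure 114 mm over their backs; the gripper's body (76 mm by 85 mm) begins 54 mm behind the grasp point. The pads swing forward as they close: fully open they stand 13 mm farther back than shut.
Start: joints at [-1.501, 0.313, 1.498, -0, 1.331, -0.223], TCP at [151.52, -502.666, 228.994] pointing down, gripper open.
Joint ranges: [-2.94, 2.94], [-0.97, 2.17], [0.19, 2.56], [-1.23, 4.37], [0.02, 3.11], [-2.88, 2.88]. Speed limits (rad/s): [2.39, 2.39, 3.01, 3.14, 3.14, 3.14].

INTERFACE

Orientations are given as a rotation vector (axis times angle).
In Python, from workcell import arm, vision, ticket gives the robot as it stands. The module is installed in compiled form; this text tells all that it offers. Calls block until the motion is done:
- arm.move_pose(position, orientation): joint-space move of the TCP to a pose.
- arm.move_straight(position, rotation=None, vel=150, stop_force=None): straight line of the TCP; rotation=None keeps the orientation; vel is the mean speed in mm/s. With stop_force (N) it stops when the force on the tool has changed by that much, and returns True; else False.
- arm.move_joints(angles): joint-space move.
- arm.grip(opening, effort=None): finger opening in mm; effort is the grip in N (None keeps the last); returns when the fingers have stopped.
- arm.dwell(seconds).
- arm.inverse_kinematics(position, orientation): joint angles nearest the present ones, or None.
- arm.observe(): the state.
- vision.read_camera(name): name is "side" or "top" or "wrist"; returns the picture (400x640x3 uint8, red, green, blue); there is no depth.
- vision.get_calibration(name): a dict with "K" (3x3 intrinsics, pixels), "world_to_cam" (4x4, takes a point from world to camera coordinates). Camera axes: x right, y down, z forward; pixel columns grow to the right and rows downward; lengths in mm; the calibration is good to about 2 mm. The wrist camera is an equidistant fisheye: a pixel r from the principal point sees the ray r / f radians off the axis. A picture is of the moment at which its call begins: read the wrist's pose just before it. get_calibration takes no time and is no camera call; for the wrist camera it gives the pose at the moment of the call.
A pose or a line that the arm cannot do raises arm.Unreachable and nothing moves.
- ticket.job_done(): hands the job in; it is judged then, once.
The state is a dict: "time_s": time; "joints": joint angles; "joint_vel": joint speeds; "joint_torque": joint torques, N m; "eef_pos": TCP position; "tcp_rot": TCP orientation; "wrist_force": force on the tool from outside, world axes, zero at the start; "ft_torque": the same for the moment, N m; "opening": finger opening in mm; "grasp_force": force on a finger pad.
Only numpy, scipy, OpenCV 4.12 (cv2) and the standard library are available. Lean on these libraries where they do the work, as an engineer would, in place of code of your own. Each camera call takes 0.05 s, during which the arm holds its last target. There are 200 camera calls.

## Working session

There is one attempt and no reset: what is moved stays moved. The work goes in short steps, each a Python script; the robot and the scene stay as the last script left them, time stands still between calls to the robot, and variables do not carry over. Pictures are saved under pics/ and viewed, at most 10 in all, crops included, and the job is handed in when it is done.

```bash
mkdir -p pics
python3 - <<'E'
from workcell import arm, vision
import cv2
for n in("top","side"):
    cv2.imwrite(f"pics/{n}0.png",vision.read_camera(n)[:,:,::-1])
    c=vision.get_calibration(n);print(n,c)
print(arm.observe()["tcp_rot"],arm.observe()["time_s"])
E
```

```text
top {'K': array([[367.37077498,   0.        , 317.19522002],
       [  0.        , 367.37077498, 197.8919953 ],
       [  0.        ,   0.        ,   1.        ]]), 'world_to_cam': array([[-7.25893419e-04, -9.99999649e-01,  4.19220828e-04,
        -9.05604659e+01],
       [-9.95969075e-01,  6.85365767e-04, -8.96946621e-02,
         5.20325666e+02],
       [ 8.96943433e-02, -4.82639745e-04, -9.95969222e-01,
         1.02995560e+03],
       [ 0.00000000e+00,  0.00000000e+00,  0.00000000e+00,
         1.00000000e+00]])}
side {'K': array([[462.25206806,   0.        , 325.7373389 ],
       [  0.        , 462.25206806, 206.73816723],
       [  0.        ,   0.        ,   1.        ]]), 'world_to_cam': array([[ 7.60570584e-01, -6.49069693e-01, -1.55216300e-02,
        -4.28057664e+02],
       [-3.83391523e-01, -4.29702404e-01, -8.17537023e-01,
         2.16063962e+02],
       [ 5.23968823e-01,  6.27745472e-01, -5.75666827e-01,
         1.30543803e+03],
       [ 0.00000000e+00,  0.00000000e+00,  0.00000000e+00,
         1.00000000e+00]])}
[-3.10683744e+00 -4.58072631e-01 -1.69272955e-04] 0.1
```

View pics/top0.png

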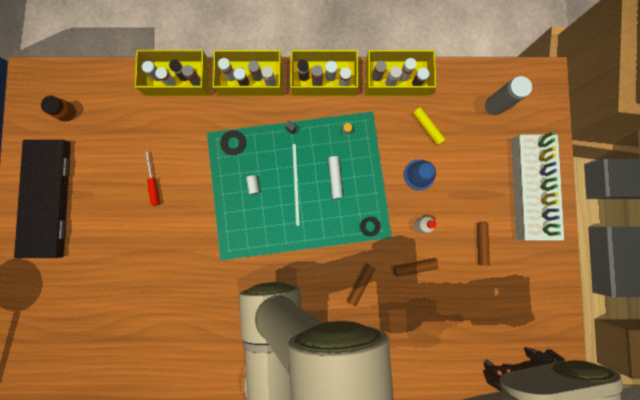

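View pics/side0.png

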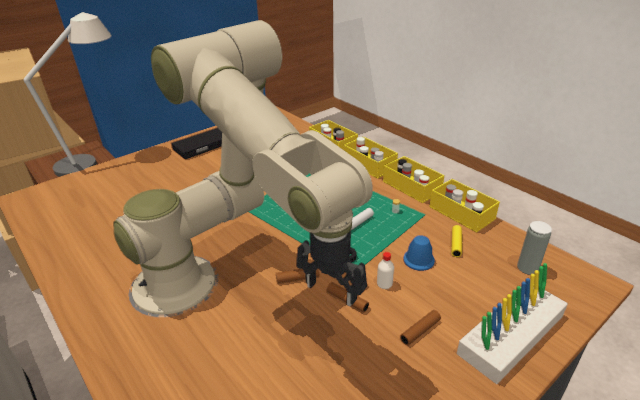

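The long tube is at about (335,177) in the top view. It lies right of the tape (294,145)–(298,225), with the short tube at (253,185) on the other side. In the side view the arm hides most of the mat. I'll locate the white shapes from the top view, then take a closer look with the wrist camera.

```bash
cat > h.py <<'E'
from workcell import arm, vision
import numpy as np, cv2
from scipy.spatial.transform import Rotation as R
def rot(a): # pointing down, tool y axis at world angle a
    y=np.array([np.cos(a),np.sin(a),0]);z=np.array([0,0,-1.]);x=np.cross(y,z)
    return R.from_matrix(np.c_[x,y,z]).as_rotvec()
def ray(c,uv,fish):
    K=c["K"];d=(np.array(uv,float)-K[:2,2])/K[0,0]
    if fish:
        r=np.linalg.norm(d);v=np.array([*(d/r*np.sin(r)),np.cos(r)])
    else: v=np.array([*d,1])
    M=c["world_to_cam"];Q=M[:3,:3].T
    return -Q@M[:3,3],Q@v
def cast(c,uv,z,fish=False):
    o,v=ray(c,uv,fish);return o+v*(z-o[2])/v[2]
def tri(rays):
    A=np.zeros((3,3));b=np.zeros(3)
    for o,v in rays:
        v=v/np.linalg.norm(v);P=np.eye(3)-np.outer(v,v);A+=P;b+=P@o
    return np.linalg.solve(A,b)
def white(img,smax,vmin):
    hsv=cv2.cvtColor(img,cv2.COLOR_RGB2HSV)
    return cv2.inRange(hsv,(0,0,vmin),(180,smax,255))
def snap(name,f):
    c=vision.get_calibration(name);im=vision.read_camera(name);cv2.imwrite(f"pics/{f}.png",im[:,:,::-1]);return c,im
E
python3 - <<'E'
from h import *
c=vision.get_calibration("top");im=cv2.imread("pics/top0.png")[:,:,::-1].copy()
m=white(im,60,150);m2=np.zeros_like(m);m2[135:235,230:360]=m[135:235,230:360]
for k in cv2.findContours(m2,0,1)[0]:
    if cv2.contourArea(k)>25:
        r=cv2.minAreaRect(k);b=cv2.boxPoints(r);i=np.argsort(b[:,1])
        e=[cast(c,b[i[:2]].mean(0),15),cast(c,b[i[2:]].mean(0),15)]
        print(r,np.round(e,1).tolist())
        if 320<r[0][0]<350: tube=np.mean(e,0)
p=[tube[0],tube[1]+45,300]
print(p)
arm.move_pose(p,rot(0)); 
c,im=snap("wrist","w1");print(c);print(arm.observe()["time_s"])
E
```

```text
((251.3040008544922, 184.1719970703125), (17.62021827697754, 9.12315845489502), 79.69515228271484) [[586.5, 105.1, 15.0], [535.8, 95.2, 15.0]]
((334.7741394042969, 176.87867736816406), (42.09524154663086, 9.149078369140625), 84.5596694946289) [[644.0, -136.5, 15.0], [521.2, -147.5, 15.0]]
((295.4556579589844, 184.48019409179688), (81.09729766845703, 3.1274800300598145), 87.51044464111328) [[679.6, -22.2, 15.0], [442.9, -33.5, 15.0]]
[np.float64(582.596495168056), np.float64(-97.02010093933029), 300]
{'K': array([[309.70691629,   0.        , 322.45598225],
       [  0.        , 309.70691629, 197.64629574],
       [  0.        ,   0.        ,   1.        ]]), 'world_to_cam': array([[ 9.99997051e-01, -2.35041942e-03,  6.11882671e-04,
        -5.82961657e+02],
       [-2.42230114e-03, -9.46808759e-01,  3.21787672e-01,
        -1.55343089e+02],
       [-1.77000124e-04, -3.21788206e-01, -9.46811660e-01,
         4.15383459e+02],
       [ 0.00000000e+00,  0.00000000e+00,  0.00000000e+00,
         1.00000000e+00]])}
2.2833
```

View pics/w1.png

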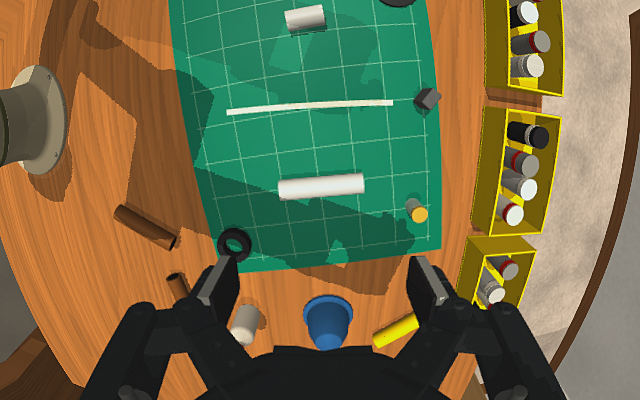

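The wrist view shows the tape from (227,112) to (393,102), the long tube from (278,188) to (364,183), and the short tube at (305,18). I'll take a second wrist view from another place to triangulate the heights.

```bash
cat >> h.py <<'E'
def ends(im,lo):
    """end mid-points (px), left/right, of tape and long tube in a wrist picture at tool yaw ~0"""
    m=white(im,75,lo);m[:, :190]=0;m[:,440:]=0;m[300:]=0
    out=[]
    for k in cv2.findContours(m,0,1)[0]:
        if cv2.contourArea(k)<150: continue
        r=cv2.minAreaRect(k);l=max(r[1])
        p=k[:,0].astype(float);
        def endmid(s):
            # mid of silhouette, near each extreme, at the extreme column
            x=p[:,0]*s; q=p[x>x.max()-3]; 
            return [s*x.max()+.5*s+0.0,(q[:,1].min()+q[:,1].max())/2]
        out.append((l,min(r[1]),np.array(endmid(-1)),np.array(endmid(1))))
    return out
E
python3 - <<'E'
from h import *
c1,im1=vision.get_calibration("wrist"),cv2.imread("pics/w1.png")[:,:,::-1].copy()
p=arm.observe()["eef_pos"]
arm.move_straight([p[0],p[1]-60,260],vel=250)
c2,im2=snap("wrist","w2")
E1,E2=ends(im1,100),ends(im2,100)
for c,E in((c1,E1),(c2,E2)):
    for l,w,a,b in E: print(round(l),round(w),a,b,[np.round(cast(c,q,z,True),1).tolist() for z in(3,18) for q in(a,b)])
E
python3 -c "
import cv2;cv2.imwrite('pics/w2c.png',cv2.resize(cv2.imread('pics/w2.png')[0:300,170:470],None,fx=2,fy=2))"
```

```text
47 10 [416.5 259. ] [439.5 288.5] [[741.4, -274.6, 3.0], [796.0, -340.4, 3.0], [736.0, -265.7, 18.0], [788.7, -329.3, 18.0]]
86 22 [277.5 190. ] [364.5 183. ] [[515.1, -152.2, 3.0], [645.3, -141.7, 3.0], [517.4, -147.6, 18.0], [643.1, -137.3, 18.0]]
166 8 [225.5 112. ] [392.5 102.5] [[442.2, -32.9, 3.0], [682.7, -21.7, 3.0], [447.0, -32.3, 18.0], [679.3, -21.5, 18.0]]
17 12 [422.5 100.5] [439.5  96. ] [[727.8, -16.4, 3.0], [754.3, -7.8, 3.0], [722.9, -16.3, 18.0], [748.5, -8.0, 18.0]]
39 20 [283.5  17. ] [324.5  14. ] [[528.8, 101.9, 3.0], [586.1, 105.0, 3.0], [530.7, 97.9, 18.0], [586.0, 100.9, 18.0]]
40 9 [416.5 259.5] [439.5 284.5] [[726.7, -312.4, 3.0], [774.5, -362.9, 3.0], [721.3, -303.5, 18.0], [767.3, -352.2, 18.0]]
98 24 [271.5 153.5] [370.5 146. ] [[515.0, -149.7, 3.0], [645.6, -140.0, 3.0], [517.6, -146.9, 18.0], [643.2, -137.6, 18.0]]
185 10 [215.5  69. ] [400.5  57. ] [[442.5, -33.0, 3.0], [683.1, -20.9, 3.0], [447.8, -34.6, 18.0], [679.3, -22.9, 18.0]]
```

View pics/w2c.png

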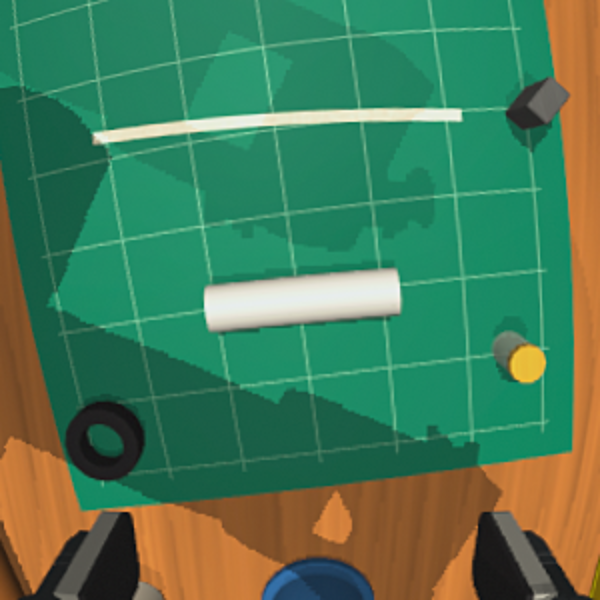

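Both views agree at z = 3 for the tape and z = 18 for the tube axis. The tape centre is (562.6,-27.1) with yaw 2.8°, and the tube centre is (580.3,-142.4) with yaw 4.5°. The tube therefore sits 116 mm from the tape and 12 mm along it. I'll steer the tube slightly while rolling to take out the 12 mm. First stroke, then a check.

```bash
cat >> h.py <<'E'
L=np.array([562.6,-27.1]);TH=np.arctan2(11.7,240.5)
def stroke(c,th,D,dth,z,vel=50,f=4):
    """roll tube at c, yaw th, by D to +normal and dth; returns contact z"""
    n=lambda a:np.array([-np.sin(a),np.cos(a)])
    nm=n(th+dth/2);s=c-nm*D/2;e=s+2*D*nm;a0=th-dth/2;a1=th+1.5*dth
    q=arm.observe()["eef_pos"]
    arm.move_straight([*s,max(z+6,q[2] if q[2]<z+10 else z+6)],rot(a0),vel=150)
    hit=arm.move_straight([*s,z-8],vel=20,stop_force=f)
    o=arm.observe();zc=o["eef_pos"][2];f0=o["wrist_force"]
    arm.move_straight([*e,zc],rot(a1),vel=vel)
    f1=arm.observe()["wrist_force"]
    arm.move_straight([*e,zc+8],vel=80)
    print("hit",hit,"z",round(zc,1),"F",np.round(f0,1),np.round(f1,1),"t",arm.observe()["time_s"])
    return zc
def look(f,x,y,z=260):
    arm.move_straight([x,y,z],rot(0),vel=300)
    c,im=snap("wrist",f);res=[]
    for l,w,a,b in ends(im,100):
        if l<75 or w<5: continue
        t=l<140; P=[cast(c,q,18 if t else 3,True)[:2] for q in(a,b)]
        d=P[1]-P[0];m=(P[0]+P[1])/2;th=np.arctan2(d[1],d[0])
        r=m-L;u=np.array([np.cos(TH),np.sin(TH)])
        print("tube" if t else "tape",np.round(m,1),"yaw",round(np.degrees(th),2),"len",round(np.linalg.norm(d),1),"along",round(r@u,1),"across",round(r@[-u[1],u[0]],1))
        if t: res=(m,th)
    return res
E
python3 - <<'E'
from h import *
arm.grip(40,20); print(arm.observe()["opening"],arm.observe()["time_s"])
c=np.array([580.3,-142.4]);th=np.radians(4.5)
arm.move_straight([580,-155,66],rot(th),vel=250)
stroke(c,th,18,np.radians(5.5),60-4)
look("w3",580,-157)
print(arm.observe()["time_s"])
E
```

```text
40.07735151633366 3.2833
hit False z 48.1 F [0.3 0.5 0.2] [-0.6  0.2 -0.2] t 6.425
tube [ 579.8 -141.7] yaw 4.42 len 125.7 along 11.6 across -115.3
tape [562.7 -26.9] yaw 2.82 len 241.3 along 0.1 across 0.2
7.3167
```

Run:
```python
from h import *
c=np.array([580.0,-142.1]);th=np.radians(4.45)
arm.move_straight([580,-153,56],rot(th),vel=300)
stroke(c,th,18,np.radians(5.5),47)
look("w4",580,-145)
print(arm.observe()["time_s"])
```

```text
hit False z 39.1 F [-0.6 -0.   0.4] [0.2 0.5 0.1] t 10.3667
tube [ 579.7 -142.1] yaw 3.85 len 126.5 along 11.5 across -115.6
tape [562.6 -27. ] yaw 2.84 len 241.6 along 0.0 across 0.1
11.2833
```

Run:
```python
from h import *
c=np.array([579.8,-142.1])
arm.move_straight([*c,50],rot(np.radians(4.3)),vel=300)
hit=arm.move_straight([*c,32],vel=20,stop_force=4)
o=arm.observe();print(hit,o["eef_pos"],o["wrist_force"],o["opening"],o["time_s"])
snap("side","s5");c,im=snap("wrist","w5")
s=cv2.imread("pics/s5.png")[150:290,250:430]
a=cv2.resize(s,None,fx=3,fy=3,interpolation=2);b=cv2.imread("pics/w5.png")[100:400,120:520]
cv2.imwrite("pics/c5.png",np.vstack([cv2.resize(a,(400,311)),b[:289]]))
```

```text
False [ 579.89027552 -142.14013749   32.15068498] [0.28091125 0.45601334 0.82554786] 39.89734024784093 13.1833
```

View pics/c5.png

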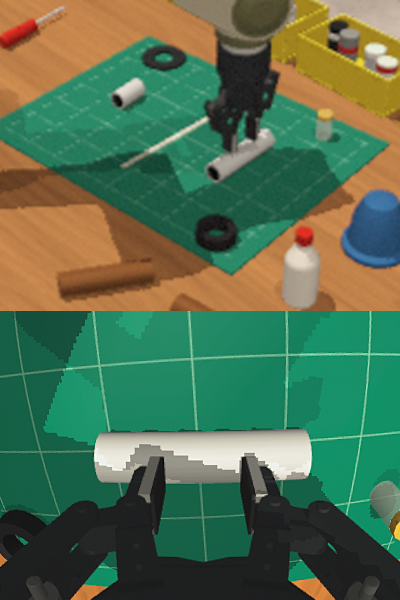

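Run:
```python
from h import *
c=vision.get_calibration("wrist")
for uv in((270,247),(280,247),(363,245),(375,245),(320,172)):
    print(uv,[np.round(cast(c,uv,z,True),1).tolist() for z in(10,20,33,40)])
p=arm.observe()["eef_pos"]
hit=arm.move_straight([p[0],p[1],22],vel=15,stop_force=4)
o=arm.observe();print(hit,o["eef_pos"],o["wrist_force"],o["time_s"])
```

```text
(270, 247) [[548.5, -149.6, 10.0], [550.1, -144.1, 20.0], [552.0, -137.0, 33.0], [553.1, -133.2, 40.0]]
(280, 247) [[554.7, -149.0, 10.0], [555.9, -143.6, 20.0], [557.3, -136.5, 33.0], [558.1, -132.8, 40.0]]
(363, 245) [[604.8, -143.9, 10.0], [602.9, -138.8, 20.0], [600.5, -132.2, 33.0], [599.2, -128.6, 40.0]]
(375, 245) [[612.2, -143.5, 10.0], [609.9, -138.4, 20.0], [606.9, -131.8, 33.0], [605.3, -128.2, 40.0]]
(320, 172) [[575.6, -100.7, 10.0], [575.5, -98.2, 20.0], [575.4, -94.9, 33.0], [575.3, -93.2, 40.0]]
True [ 580.01332953 -142.30632776   29.12527035] [-2.1171733  -0.32290414  5.96171636] 13.6583
```

The fingertips end right over the tube. They made contact at TCP z ≈ 30, so at this opening the tips barely pass the TCP. I'll repeat the steering stroke at that height.

Run:
```python
from h import *
p=arm.observe()["eef_pos"]
arm.move_straight([p[0],p[1],38],vel=80)
stroke(np.array([579.8,-142.1]),np.radians(4.2),17,np.radians(5.5),32)
q=arm.observe()["eef_pos"]
look("w6",580,-130,200)
print(arm.observe()["time_s"])
```

```text
hit True z 29.1 F [-2.  -1.1  5.6] [ 0.9 -0.   1.7] t 15.775
tube [ 578.4 -126.9] yaw 3.52 len 127.0 along 10.9 across -100.5
tape [562.7 -27. ] yaw 2.85 len 239.8 along 0.1 across 0.1
16.5167
```

The tube rolled 15 mm but didn't turn: its line contact with the mat resists steering. So I'll roll it straight to the tape and correct the small offset along the tape at the end.

Run:
```python
from h import *
arm.move_straight([578,-136,40],rot(np.radians(3.5)),vel=300)
c=np.array([578.4,-126.9]);th=np.radians(3.5);n=np.array([-np.sin(th),np.cos(th)])
for i in range(3):
    stroke(c,th,19,0,32,vel=60,f=6); c=c+n*17.5
look("w7",575,-90,200)
print(arm.observe()["time_s"])
```

```text
hit True z 29.0 F [-1.6 -0.8  5. ] [-2.1  0.3  3. ] t 19.1
hit True z 28.9 F [-1.1 -0.3  5.2] [-4.7 -0.1  6.5] t 20.925
hit True z 28.6 F [-0.9 -1.3  5.7] [-7.1  0.3  8.9] t 22.7583
tube [574.  -69.8] yaw 3.7 len 126.4 along 9.3 across -43.2
tape [562.2 -26.7] yaw 2.76 len 240.2 along -0.4 across 0.4
23.5083
```

Run:
```python
from h import *
arm.move_straight([574,-79,40],rot(np.radians(3.7)),vel=300)
c=np.array([574.0,-69.8]);th=np.radians(3.6);n=np.array([-np.sin(th),np.cos(th)])
for D in(19,19,5.4):
    stroke(c,th,D,0,32,vel=60,f=6); c=c+n*D
look("w8",570,-50,200)
print(arm.observe()["time_s"])
```

```text
hit True z 29.0 F [-0.7 -0.7  5.9] [-1.   0.5  1.8] t 26.0917
hit True z 29.1 F [-1.9 -0.2  6.4] [-0.6 -0.2  0.8] t 27.9083
hit True z 29.1 F [-0.8 -0.2  5.6] [-2.8  0.2  4.7] t 29.2333
tape [562.4 -26.6] yaw 2.64 len 241.6 along -0.2 across 0.5
29.9833
```

```bash
python3 -c "
import cv2;cv2.imwrite('pics/w8c.png',cv2.resize(cv2.imread('pics/w8.png')[40:290,150:500],None,fx=2,fy=2))"
```

```text
(no output)
```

View pics/w8c.png

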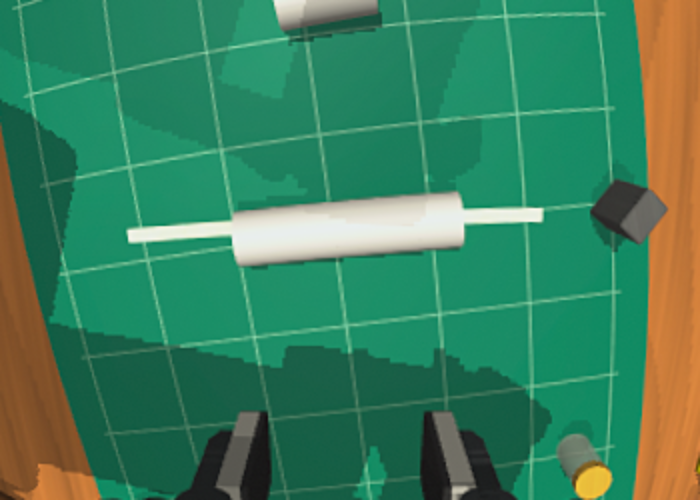

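The tube now lies over the tape, with tape showing beyond both ends (crop: tube 233–463, tape 128–543). The two masks have merged, so I'll remove the tape with a morphological opening and measure the tube.

```bash
cat >> h.py <<'E'
def tube_on_tape(c,im):
    m=white(im,75,100);m[:, :190]=0;m[:,440:]=0;m[230:]=0;m[:80]=0
    m=cv2.morphologyEx(m,cv2.MORPH_OPEN,np.ones((17,1),np.uint8))
    k=max(cv2.findContours(m,0,1)[0],key=cv2.contourArea)
    X=np.arange(k[:,0,0].min(),k[:,0,0].max()+1);col=[np.nonzero(m[:,x])[0] for x in X]
    mid=np.array([(v[0]+v[-1])/2 for v in col]);f=np.polyfit(X[5:-5],mid[5:-5],1)
    P=[cast(c,(x,np.polyval(f,x)),18,True)[:2] for x in(X[0]-.5,X[-1]+.5)]
    d=P[1]-P[0];m_=(P[0]+P[1])/2;r=m_-L;u=np.array([np.cos(TH),np.sin(TH)])
    print(np.round(P,1).tolist(),"w",len(X),"len",np.linalg.norm(d).round(1),"yaw-rel",np.degrees(np.arctan2(d[1],d[0])-TH).round(2),"along",(r@u).round(1),"across",(r@[-u[1],u[0]]).round(1))
    return m_
E
python3 - <<'E'
from h import *
tube_on_tape(vision.get_calibration("wrist"),cv2.imread("pics/w8.png")[:,:,::-1].copy())
E
```

```text
[[507.8, -32.7], [632.4, -21.2]] w 116 len 125.1 yaw-rel 2.49 along 7.5 across -0.3
```

The tube is centred across the tape (−0.3 mm), but it sits 7.5 mm too far along +x and is turned 2.5°. I'll nudge the +x end with the shut fingertips held square to the tape. A flat push on the end face slides the tube along and squares it up.

Run:
```python
from h import *
u=np.array([np.cos(TH),np.sin(TH)]);v=np.array([-u[1],u[0]])
arm.grip(0,20)
s=L+u*99
arm.move_straight([*s,60],rot(TH),vel=300)
arm.move_straight([*s,38],vel=80)
hit=arm.move_straight([*s,-15],vel=30,stop_force=4);z=arm.observe()["eef_pos"][2];print(hit,z)
arm.move_straight([*s,z+8],vel=60)
e=L+u*74.5
arm.move_straight([*e,z+8],vel=30); print(arm.observe()["wrist_force"])
arm.move_straight([*(e+u*8),z+8],vel=100)
arm.move_straight([*(e+u*8),z+45],vel=200)
arm.move_straight([570,-50,200],rot(0),vel=300)
tube_on_tape(*snap("wrist","w9"));print(arm.observe()["time_s"])
```

```text
True 0.8220758717601035
[ 0.05515009  0.2420236  -0.73431642]
[[500.5, -31.6], [625.0, -22.7]] w 116 len 124.8 yaw-rel 1.27 along 0.2 across -0.0
35.3833
```

```bash
python3 -c "
import cv2;cv2.imwrite('pics/w9c.png',cv2.resize(cv2.imread('pics/w9.png')[40:290,150:500],None,fx=2,fy=2))"
```

```text
(no output)
```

View pics/w9c.png

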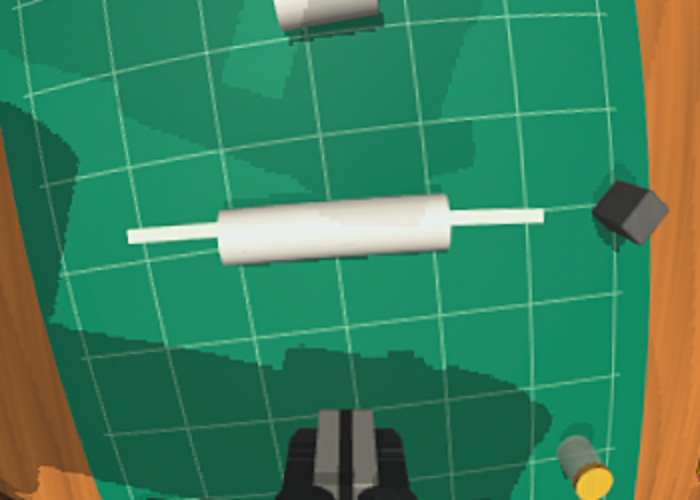

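The tube (218–450) now sits centred on the tape (128–543), and about 92 px of tape shows beyond each end. It is straight to about 1°, the neighbours haven't moved and the hand is clear.

```bash
python3 -c "
from workcell import ticket;print(ticket.job_done())"
```

```text
the job is handed in; nothing more can be done
None
```

The long tube rests centred on the tape, within about 0.2 mm both ways and about 1° of straight, after I rolled it across with fingertip strokes and slid it the last 7 mm along the tape with a push on its end; the hand is clear, the short tube, battery and vial look unmoved, and the job is handed in at about 35 s.

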